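# Start the fume extractor, then the soldering station

### The arm

A 6-joint arm with a two-finger parallel gripper is mounted at the origin on the work surface. World frame = base frame: x ahead of the robot, y to its left, z up, the work surface at z = 0. Lengths are in m, angles in rad, forces in N, time in s.
With the tool pointing down it reaches from about 0.375 to 0.925 m from the base axis. Payload 5.7 kg.
Tool frame: the origin (TCP) lies midway between the tips of the shut fingers; the grasp point (between the pads) lies 19 mm behind it (ctrl.grip_depth is the distance from the TCP to the grasp point, in m); z points along the fingers, y is the line along which they close (so a half turn about z gives the same grasp; the last joint's range is limited). The gripper opens to 88 mm and grips with 3 to 60 N. Pads are 20 mm wide; open, the fingers measure 115 mm over their backs; the gripper's body (75 mm by 178 mm) begins 61 mm behind the grasp point.
Start: joints at [-1.458, 0.359, 1.51, -0, 1.272, -0.115], TCP at [0.135, -0.584, 0.223] pointing down, gripper open.
Joint ranges: [-2.97, 2.97], [-1.01, 2.36], [0.21, 2.38], [-0.96, 4.11], [0.2, 2.71], [-2.98, 2.98]. Speed limits (rad/s): [2.39, 2.39, 3.14, 3.14, 3.14, 3.14].

### API

Orientations are given as a unit quaternion [x, y, z, w].
In Python, from station import sensors, optics, ticket, ctrl gives the robot as it stands.
- The arm moves only by the tool move_arm, never from a script. Its arguments are lists of equal length, an entry for each row: "xyz": the shift along the tool's x, y, z each as a share of 5 cm, from -1 to 1, a list of three; "dr": the turn, a rotation vector about the tool's x, y, z each as a share of 120 degrees, from -1 to 1, a list of three. A call has 1 to 8 rows; each row shifts and turns the commanded pose from where the row before left it, along the tool's axes as they then stand; what a row does not reach is not made up. A row lasts 1/8 s, in which the tool goes at most 62.5 mm and 10.7 degrees, less where a joint would pass 70% of its speed; a pose out of reach is approached as far as the arm can. A call with a number of a shift or a turn outside -1 to 1 is refused whole. A call with a gripper value outside its range is refused whole. "claw" is the closure, from 0 (fully open) to 1 (shut), set as the call begins (left out, the last holds). The fingers move at their own pace and stop on an object; "force" is the grip in N (left out, the last holds). Time passes only in rows, so rows that do not move let the fingers close. It gives the time, the measured TCP pose, the force, the opening and the grip force at its end, in the units of the state.
- sensors.sense(): the state, without advancing time (a new reading comes with each control period).
- optics.capture(name): name is "side" or "top"; returns a dict with "img" (480x640x3 uint8, blue, green, red), "vfov" (degrees; the focal length in pixels is half the picture's height over the tangent of half this angle, whatever the lens; pixels are square), "cx", "cy" (the principal point, pixels), "R" (3x3) and "t" (3): a world point X has camera coordinates R X + t. Camera axes: x right, y down, z forward; pixel columns grow to the right and rows downward; lengths in m; the calibration is good to about 2 mm. A picture is of the moment at which its call begins. There is no depth.
- ticket.close_job(): hands the job in; it is judged then, once.
The state is a dict: "t": time; "joint_pos": joint angles; "dq": joint speeds; "joint_efforts": joint torques, N m; "tcp_pos": TCP position; "tool_rot": TCP orientation; "wrist_force": force on the tool from outside, world axes, zero at the start; "wrist_torque": the same for the moment, N m; "grip_width": opening from 0.0 (shut) to 1.0 (fully open); "grasp_force": force on a finger pad.
Only numpy, scipy, OpenCV 4.12 (cv2) and the standard library are available. Lean on these libraries where they do the work, as an engineer would, in place of code of your own. Each camera call takes 0.05 s, during which the arm holds its last target. There are 200 camera calls.

### The job

Get the stained-glass bench ready for soldering: start the fume extractor with the bar key on its top, then switch on the soldering station with its large round key. Press each key from above just until it clicks and its resistance drops, without forcing it down to its stop, and let it spring back up. Do not press the station's small square key or the key of the glass grinder.

Things in the scene. Friction and masses are not known exactly. Their poses are not given: they have to be found in the camera images.
- fan_key_top (a point): Top centre of the fume extractor's key: a black bar key, 24 x 54 mm, 16 mm proud, alone in mid-top of the extractor, the tallest machine: fixed grey box 160 x 170 x 130 mm high, round fan grilles on front and back. Moves with the key. Pressed straight down: about 1 N to start, peak 3.8 N at 2 mm, click drop to 2 N at 5 mm, then 5 N at 7 mm, 11 N at 8 mm, stop at 9 mm; springs back.
- heat_key_top (a point): Top centre of the soldering station's large round black key, 32 mm across, 16 mm proud. The station is a fixed grey box 170 x 150 x 100 mm high, a dark display window at the back of its top. Moves with the key. Pressed straight down: about 1 N to start, peak 3.8 N at 2 mm, click drop to 2 N at 5 mm, then 5 N at 7 mm, 11 N at 8 mm, stop at 9 mm; springs back.
- mode_key_top (a point): Not to be pressed: top centre of the soldering station's small square black key, 15 x 15 mm, standing 14 mm proud, on the same top, 80 mm from the centre of the large round key. It moves and resists like the other keys.
- grind_key_top (a point): Not to be pressed: top centre of the glass grinder's round black key, 32 mm across, 16 mm proud, in a front corner of the grinder: a fixed plastic box 180 x 160 x 90 mm high with a white work grid and an upright brass bit (30 mm high) on its top. It moves and resists like the other keys.
Things that resemble listed ones, but are neither listed nor needed, are in the scene too. What is shaped like the part that bears fan_key_top but purple is not meant.

How it is judged:
On the way, in this order (a step that is already met when the one before it is completed fails the run):
1. the fume extractor's key is pressed past its click (more than 2.5 mm down) (distance of fan_key_top from where it was at the start of the episode above 0.0025 m), for 0.05 s.
2. then, with the fume extractor's key let up again, the soldering station's round key is pressed past its click (more than 2.5 mm down) (distance of heat_key_top from where it was at the start of the episode above 0.0025 m and distance of fan_key_top from where it was at the start of the episode below 0.001 m), for 0.05 s.
At the end, for the whole second after the job is handed in: All four keys are up again, within 1 mm of where they started (distance of each of fan_key_top, heat_key_top, mode_key_top, grind_key_top from where it was at the start of the episode below 0.001 m); the robot touches nothing.
It fails at once if the extractor's or the heat key is forced to its stop (more than 8.5 mm down, about 15 N) (distance of any of fan_key_top, heat_key_top from where it was at the start of the episode above 0.0085 m).
It fails at once if the heat key is pressed (more than 2.5 mm) while the extractor's key is still down (more than 2.5 mm) (distance of each of heat_key_top, fan_key_top from where it was at the start of the episode above 0.0025 m).
It fails at once if the station's square key or the grinder's key is pressed (more than 2 mm down) (distance of any of mode_key_top, grind_key_top from where it was at the start of the episode above 0.002 m).
It also fails if it takes over 48 s, if anything falls off the work surface, if the arm or the gripper's body presses on something with over 40 N, if the wrist force passes 120 N, or if a joint passes its speed limit or range.

## Working session

There is one attempt and no reset: what is moved stays moved. The work goes in short steps, Python scripts to look and compute and a tool call to move; the robot and the scene stay as the last step left them, time stands still between calls to the robot, and variables do not carry over. Pictures are saved under pics/ and viewed, at most 10 in all, crops included, and the job is handed in when it is done.

Besides the shell and the picture viewer there is one more tool, called after "Call:" as name(argument=value, ...), one argument or row to a line, values as JSON. move_arm: Moves the arm, as the interface text tells. Its arguments: {"type":"object","properties":{"xyz":{"type":"array","items":{"type":"array","items":{"type":"number","minimum":-1,"maximum":1}}},"dr":{"type":"array","items":{"type":"array","items":{"type":"number","minimum":-1,"maximum":1}}},"claw":{"type":"number"},"force":{"type":"number"}},"required":["xyz","dr"]}

```bash
mkdir -p pics
python3 - <<'E'
from station import sensors, optics
import cv2,pickle
d={}
for n in("side","top"):
    c=optics.capture(n); d[n]=c; cv2.imwrite(f"pics/{n}0.png",c["img"]); print(n,c["vfov"],c["cx"],c["cy"],c["R"],c["t"])
pickle.dump(d,open("c0.pkl","wb"))
print(sensors.sense())
E
```

```text
side 44.71932817199419 316.78140304016387 249.2760314041284 [[-0.99217276 -0.12348957 -0.01853484]
 [-0.06649467  0.64811445 -0.75863438]
 [ 0.10569613 -0.7514639  -0.6512529 ]] [0.48680831 0.0602921  1.40569946]
top 44.93529577132515 318.04180800185975 232.7483788265362 [[-0.02515453 -0.99965934 -0.00696144]
 [-0.99463769  0.02572574 -0.10017013]
 [ 0.10031509  0.00440438 -0.99494597]] [0.13273551 0.4637984  1.39507697]
{'t': 0.1, 'joint_pos': array([-1.45810592e+00,  3.59451741e-01,  1.51132421e+00, -2.93115411e-05,
        1.27253561e+00, -1.15098383e-01]), 'dq': array([-0.00317807, -0.00082364, -0.0014027 , -0.00079549,  0.00027618,
        0.00046358]), 'joint_efforts': array([ 1.09878827e-03, -5.16354275e+01, -2.71407169e+01,  6.75371289e-02,
        2.77571456e-02, -2.51073214e-05]), 'tcp_pos': array([ 0.13540485, -0.58386383,  0.2218825 ]), 'tool_rot': array([ 9.93520184e-01,  1.13652564e-01, -1.29702151e-05, -8.59469578e-04]), 'wrist_force': array([0.09861535, 0.70046053, 0.23391931]), 'wrist_torque': array([-0.02539009, -0.04246649, -0.01794676]), 'grasp_force': 0.0, 'grip_width': 1.0019789388136566}
```

View pics/side0.png

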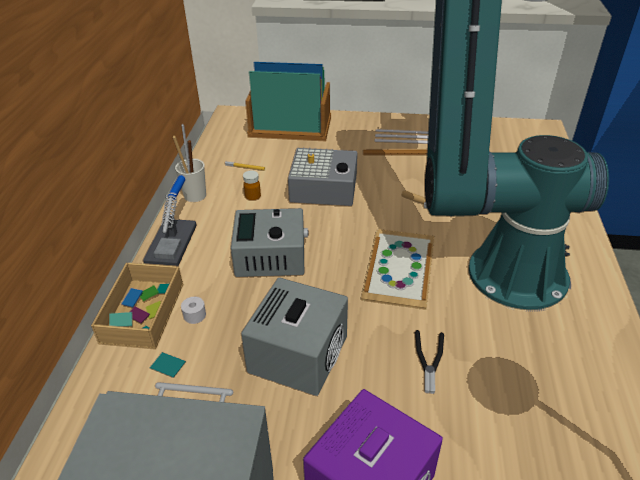

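View pics/top0.png

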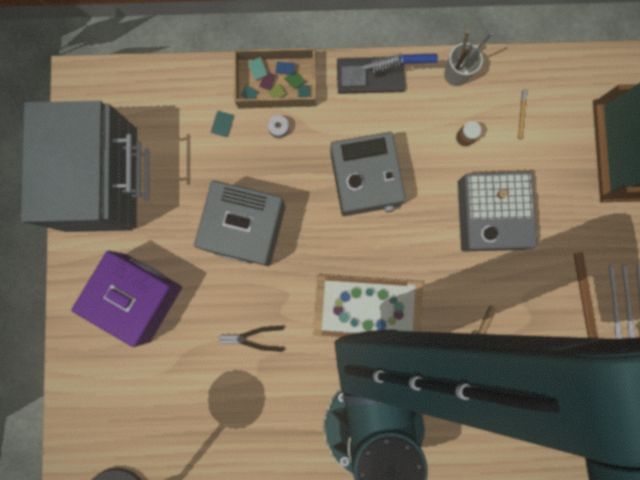

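The side picture shows the grey extractor with its black bar key at (297,311), the purple decoy's key at (374,445), the station's round key at (276,233) and square key at (277,213), and the grinder's key at (342,168). In the top picture they are at (238,221), (120,297), (355,181), (389,176) and (490,233). The grey box with the black bar key fits the extractor, because the purple one is excluded. The round key on the box with the dark display fits the heat key. I'll confirm both in one enlarged crop.

```bash
cat > h.py <<'E'
import numpy as np,cv2
def K(c):
    f=240/np.tan(np.radians(c["vfov"]/2)); return np.array([[f,0,c["cx"]],[0,f,c["cy"]],[0,0,1]])
def P(c): return K(c)@np.c_[c["R"],c["t"]]
def tri(d,a,b):
    X=cv2.triangulatePoints(P(d["side"]),P(d["top"]),np.array(a,float).reshape(2,1),np.array(b,float).reshape(2,1)); return X[:3,0]/X[3,0]
def onz(c,p,z):
    r=c["R"].T@np.linalg.inv(K(c))@[p[0],p[1],1]; o=-c["R"].T@c["t"]; return o+r*(z-o[2])/r[2]
def proj(c,X):
    x=P(c)@np.r_[X,1]; return x[:2]/x[2]
E
python3 - <<'E'
import pickle,cv2,numpy as np
from h import *
d=pickle.load(open("c0.pkl","rb"))
s,t=d["side"]["img"],d["top"]["img"]
z=lambda i,x,y,w=80,h=60: cv2.resize(i[y:y+h,x:x+w],(400,300),interpolation=cv2.INTER_CUBIC)
cv2.imwrite("pics/m.png",np.vstack([np.hstack([z(s,257,281),z(s,236,203)]),np.hstack([z(t,198,191),z(t,330,150)])]))
for n,a,b,h in(("fan",(297,311),(238,221),.146),("heat",(276,233),(355,181),.116),("mode",(277,213),(389,176),.114),("grind",(342,168),(490,233),.106)):
    print(n,tri(d,a,b),onz(d["side"],a,h),onz(d["top"],b,h))
E
```

```text
fan [0.48857739 0.30071348 0.13377416] [0.48762765 0.31197604 0.146     ] [0.4857819  0.29888198 0.146     ]
heat [0.57941459 0.03181537 0.10597132] [0.57875336 0.04365892 0.116     ] [0.57536065 0.03228736 0.116     ]
mode [ 0.59036379 -0.0476613   0.1041121 ] [ 0.59051709 -0.03526106  0.114     ] [ 0.585366   -0.04666166  0.114     ]
grind [ 0.45128858 -0.27727631  0.09631014] [ 0.45243329 -0.26250721  0.106     ] [ 0.44794407 -0.27444158  0.106     ]
```

View pics/m.png

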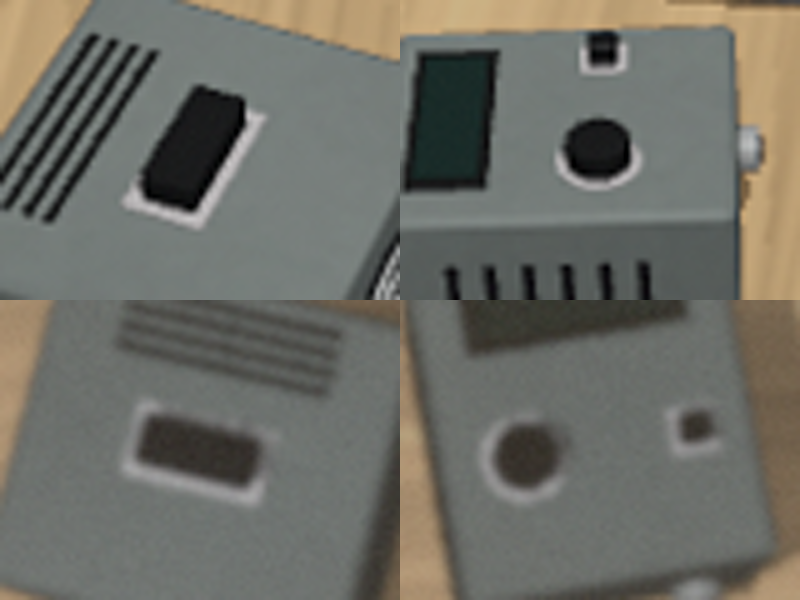

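The crop confirms it: grey extractor with black bar key (left), and station with round heat key and small square key (right). Refined top-face centres are side (296,308.6) and (275.6,231), top (237.7,221) and (355,181).

```bash
cat >> h.py <<'E'
def go(target):
    from station import sensors
    from scipy.spatial.transform import Rotation as R
    s=sensors.sense(); print("tcp",s["tcp_pos"].round(4),"F",s["wrist_force"].round(2),"t",s["t"])
    print("tool shift/5cm",(R.from_quat(s["tool_rot"]).inv().apply(np.array(target)-s["tcp_pos"])/.05).round(3))
E
python3 - <<'E'
import pickle
from h import *
d=pickle.load(open("c0.pkl","rb"))
for n,a,b,h in(("fan",(296,308.6),(237.7,221),.146),("heat",(275.6,231),(355,181),.116)):
    print(n,tri(d,a,b),onz(d["side"],a,h),onz(d["top"],b,h))
go([.43,-.2,.26]);go([.487,.302,.26])
E
```

```text
fan [0.48906697 0.30057228 0.14013889] [0.49050976 0.30588069 0.146     ] [0.48579938 0.29955437 0.146     ]
heat [0.57905763 0.0322724  0.11225714] [0.58099517 0.03642968 0.116     ] [0.57536065 0.03228736 0.116     ]
tcp [ 0.1354 -0.5839  0.2219] F [0.1  0.7  0.23] t 0.1
tool shift/5cm [ 7.474 -6.15  -0.751]
tcp [ 0.1354 -0.5839  0.2219] F [0.1  0.7  0.23] t 0.1
tool shift/5cm [ 10.852 -15.673  -0.734]
```

Call:
move_arm(
  xyz=[
    [0.8,-0.6,-0.15],
    [0.8,-0.6,-0.1],
    [0.8,-0.6,-0.1],
    [0.8,-0.6,-0.1],
    [0.8,-0.6,-0.1],
    [0.8,-0.6,-0.1],
    [0.8,-0.6,-0.1],
    [0.8,-0.6,0],
  ],
  dr=[
    [0,0,0],
    [0,0,0],
    [0,0,0],
    [0,0,0],
    [0,0,0],
    [0,0,0],
    [0,0,0],
    [0,0,0],
  ],
  claw=1,
  force=20,
)

```text
t: 1.1
tcp_pos: [0.3939, -0.2771, 0.2604]
tool_rot: [0.994, 0.114, 0.0, 0.0]
wrist_force: [0.7, -0.8, 0.1]
grip_width: 0.128
grasp_force: 0.0
```

```bash
python3 -c "
from h import *
go([.488,.302,.22])"
```

```text
tcp [ 0.3939 -0.2771  0.2604] F [ 0.72 -0.77  0.12] t 1.1
tool shift/5cm [  4.446 -10.859   0.806]
```

Call:
move_arm(
  xyz=[
    [0.35,-0.9,0],
    [0.35,-0.9,0],
    [0.35,-0.9,0],
    [0.35,-0.9,0],
    [0.35,-0.9,0],
    [0.35,-0.9,0],
    [0.35,-0.9,0],
    [0.35,-0.9,0],
  ],
  dr=[
    [0,0,0],
    [0,0,0],
    [0,0,0],
    [0,0,0],
    [0,0,0],
    [0,0,0],
    [0,0,0],
    [0,0,0],
  ],
)

```text
t: 2.1
tcp_pos: [0.4479, 0.1055, 0.26]
tool_rot: [0.994, 0.114, -0.0, 0.0]
wrist_force: [0.4, -0.9, 0.3]
grip_width: 0.003
grasp_force: 0.0
```

Call:
move_arm(
  xyz=[
    [0.35,-0.8,0],
    [0.35,-0.8,0],
    [0.35,-0.8,0],
    [0,0,0.3],
    [0,0,0],
    [0,0,0],
  ],
  dr=[
    [0,0,0],
    [0,0,0],
    [0,0,0],
    [0,0,0],
    [0,0,0],
    [0,0,0],
  ],
)

```text
t: 2.85
tcp_pos: [0.4716, 0.2314, 0.2449]
tool_rot: [0.994, 0.113, -0.001, 0.0]
wrist_force: [0.4, -0.3, -0.3]
grip_width: 0.004
grasp_force: 0.0
```

```bash
python3 -c "
from h import *
go([.488,.302,.165])"
```

```text
tcp [0.4716 0.2314 0.2449] F [ 0.36 -0.31 -0.33] t 2.85
tool shift/5cm [ 0.638 -1.302  1.597]
```

Call:
move_arm(
  xyz=[
    [0.32,-0.65,0],
    [0.32,-0.65,0],
    [0,0,0.5],
    [0,0,0.5],
    [0,0,0.5],
    [0,0,0],
    [0,0,0],
  ],
  dr=[
    [0,0,0],
    [0,0,0],
    [0,0,0],
    [0,0,0],
    [0,0,0],
    [0,0,0],
    [0,0,0],
  ],
)

```text
t: 3.72
tcp_pos: [0.4894, 0.3029, 0.1713]
tool_rot: [0.994, 0.113, 0.001, -0.0]
wrist_force: [0.4, 0.3, 0.5]
grip_width: 0.004
grasp_force: 0.0
```

Run:
```python
from h import *
from station import optics
go([.488,.302,.147])
z=[]
for n,X in(("side",[.488,.302,.146]),("top",[.488,.302,.146])):
    c=optics.capture(n); u,v=proj(c,X).astype(int); print(u,v)
    z.append(cv2.resize(c["img"][v-45:v+45,u-30:u+30],(400,600),interpolation=cv2.INTER_CUBIC))
cv2.imwrite("pics/fan1.png",np.hstack(z))
```

```text
tcp [0.4894 0.3029 0.1713] F [0.39 0.25 0.5 ] t 3.725
tool shift/5cm [-0.032  0.011  0.487]
297 307
236 220
```

View pics/fan1.png

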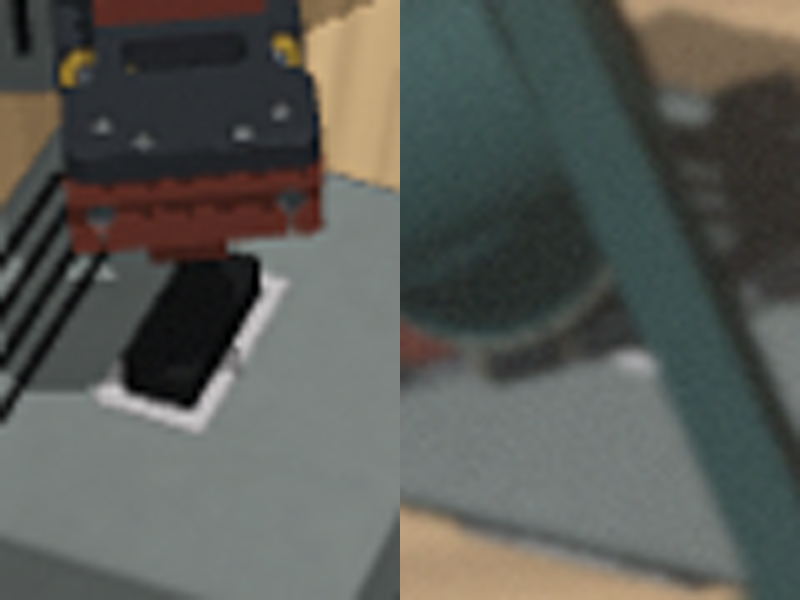

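The tip is at about side (295.5,300), directly above the bar key centred at (296,309). I can go down.

Call:
move_arm(
  xyz=[
    [-0.03,0.01,0.2],
    [0,0,0.2],
    [0,0,0.04],
    [0,0,0],
    [0,0,0],
    [0,0,0],
  ],
  dr=[
    [0,0,0],
    [0,0,0],
    [0,0,0],
    [0,0,0],
    [0,0,0],
    [0,0,0],
  ],
)

```text
t: 4.58
tcp_pos: [0.4875, 0.3025, 0.1485]
tool_rot: [0.994, 0.114, 0.0, -0.0]
wrist_force: [0.1, -0.0, 0.0]
grip_width: 0.007
grasp_force: 0.0
```

Call:
move_arm(
  xyz=[
    [0,0,0.02],
    [0,0,0.02],
    [0,0,0],
  ],
  dr=[
    [0,0,0],
    [0,0,0],
    [0,0,0],
  ],
)

```text
t: 4.95
tcp_pos: [0.4874, 0.3024, 0.1463]
tool_rot: [0.994, 0.114, 0.0, -0.0]
wrist_force: [0.2, 0.4, 1.8]
grip_width: 0.003
grasp_force: 0.7
```

Call:
move_arm(
  xyz=[
    [0,0,0.02],
    [0,0,0],
  ],
  dr=[
    [0,0,0],
    [0,0,0],
  ],
)

```text
t: 5.2
tcp_pos: [0.4874, 0.3024, 0.1454]
tool_rot: [0.994, 0.114, 0.0, -0.0]
wrist_force: [-0.9, -1.6, 4.0]
grip_width: 0.004
grasp_force: 1.7
```

Call:
move_arm(
  xyz=[
    [0,0,0.02],
    [0,0,0],
  ],
  dr=[
    [0,0,0],
    [0,0,0],
  ],
)

```text
t: 5.45
tcp_pos: [0.4874, 0.3024, 0.1443]
tool_rot: [0.994, 0.114, 0.0, -0.0]
wrist_force: [0.4, -0.2, 3.1]
grip_width: 0.002
grasp_force: 1.9
```

Peak is past and the force is falling. I'll take two more 1 mm steps to about 5 mm.

Call:
move_arm(
  xyz=[
    [0,0,0.02],
    [0,0,0],
  ],
  dr=[
    [0,0,0],
    [0,0,0],
  ],
)

```text
t: 5.7
tcp_pos: [0.4874, 0.3024, 0.1431]
tool_rot: [0.994, 0.114, 0.0, -0.0]
wrist_force: [-0.2, -0.4, 3.3]
grip_width: 0.006
grasp_force: 1.6
```

Call:
move_arm(
  xyz=[
    [0,0,0.016],
    [0,0,0],
  ],
  dr=[
    [0,0,0],
    [0,0,0],
  ],
)

```text
t: 5.95
tcp_pos: [0.4874, 0.3024, 0.1423]
tool_rot: [0.994, 0.114, 0.0, -0.0]
wrist_force: [0.3, -0.0, 2.7]
grip_width: 0.006
grasp_force: 1.3
```

Call:
move_arm(
  xyz=[
    [0,0,0.012],
    [0,0,0],
  ],
  dr=[
    [0,0,0],
    [0,0,0],
  ],
)

```text
t: 6.2
tcp_pos: [0.4874, 0.3024, 0.1417]
tool_rot: [0.994, 0.114, 0.0, -0.0]
wrist_force: [0.6, 0.2, 2.0]
grip_width: 0.004
grasp_force: 1.1
```

Clicked, with the force down to 2 N. Lift and go to the heat key.

Call:
move_arm(
  xyz=[
    [0,0,-0.2],
    [0,0,-0.4],
    [0,0,-0.6],
    [0,0,0],
    [0,0,0],
  ],
  dr=[
    [0,0,0],
    [0,0,0],
    [0,0,0],
    [0,0,0],
    [0,0,0],
  ],
)

```text
t: 6.82
tcp_pos: [0.4867, 0.3022, 0.2013]
tool_rot: [0.994, 0.114, -0.0, 0.0]
wrist_force: [0.4, -0.5, -0.2]
grip_width: 0.006
grasp_force: 0.0
```

```bash
python3 -c "
from h import *
go([.578,.034,.2])"
```

```text
tcp [0.4867 0.3022 0.2013] F [ 0.43 -0.54 -0.17] t 6.825
tool shift/5cm [0.567 5.637 0.026]
```

Call:
move_arm(
  xyz=[
    [0.08,0.8,0],
    [0.08,0.8,0],
    [0.08,0.8,0],
    [0.08,0.8,0],
    [0.08,0.8,0],
    [0.08,0.8,0],
    [0.08,0.83,0],
    [0,0,0],
  ],
  dr=[
    [0,0,0],
    [0,0,0],
    [0,0,0],
    [0,0,0],
    [0,0,0],
    [0,0,0],
    [0,0,0],
    [0,0,0],
  ],
)

```text
t: 7.82
tcp_pos: [0.5781, 0.032, 0.2003]
tool_rot: [0.994, 0.112, -0.001, 0.0]
wrist_force: [-0.2, 0.6, 0.3]
grip_width: 0.006
grasp_force: 0.0
```

Call:
move_arm(
  xyz=[
    [0,0,0.4],
    [0,0,0.4],
    [0,0,0.4],
    [0,0,0],
    [0,0,0],
  ],
  dr=[
    [0,0,0],
    [0,0,0],
    [0,0,0],
    [0,0,0],
    [0,0,0],
  ],
)

```text
t: 8.45
tcp_pos: [0.578, 0.0351, 0.1419]
tool_rot: [0.993, 0.114, -0.0, -0.0]
wrist_force: [0.2, 0.1, 0.3]
grip_width: 0.004
grasp_force: 0.0
```

Run:
```python
from h import *
from station import optics
go([.578,.034,.119])
c=optics.capture("side"); u,v=proj(c,[.578,.034,.116]).astype(int); print(u,v)
cv2.imwrite("pics/heat1.png",cv2.resize(c["img"][v-45:v+45,u-60:u+60],(800,600),interpolation=cv2.INTER_CUBIC))
```

```text
tcp [0.578  0.0351 0.1419] F [0.17 0.08 0.29] t 8.45
tool shift/5cm [-0.004  0.022  0.458]
277 230
```

View pics/heat1.png

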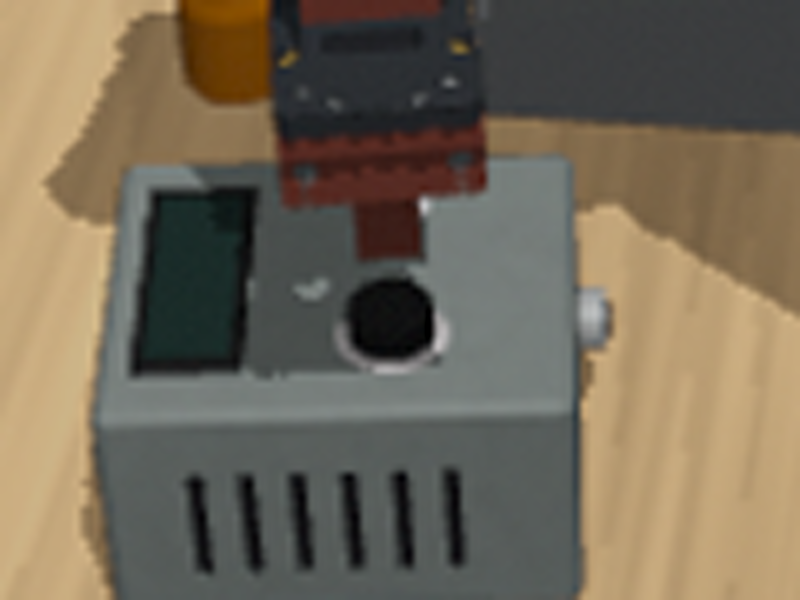

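The fingertip at crop (388,258) is centred above the round key at (390,307), and the square key behind it is clear.

Call:
move_arm(
  xyz=[
    [0,0.02,0.2],
    [0,0,0.2],
    [0,0,0.02],
    [0,0,0],
    [0,0,0],
    [0,0,0],
  ],
  dr=[
    [0,0,0],
    [0,0,0],
    [0,0,0],
    [0,0,0],
    [0,0,0],
    [0,0,0],
  ],
)

```text
t: 9.25
tcp_pos: [0.5786, 0.0335, 0.121]
tool_rot: [0.994, 0.114, 0.0, -0.0]
wrist_force: [-0.4, -0.1, -0.5]
grip_width: 0.005
grasp_force: 0.0
```

Call:
move_arm(
  xyz=[
    [0,0,0.02],
    [0,0,0.02],
    [0,0,0],
  ],
  dr=[
    [0,0,0],
    [0,0,0],
    [0,0,0],
  ],
)

```text
t: 9.62
tcp_pos: [0.5783, 0.0335, 0.1187]
tool_rot: [0.994, 0.114, -0.0, -0.0]
wrist_force: [0.6, -0.8, 0.0]
grip_width: 0.008
grasp_force: 0.0
```

Call:
move_arm(
  xyz=[
    [0,0,0.02],
    [0,0,0],
  ],
  dr=[
    [0,0,0],
    [0,0,0],
  ],
)

```text
t: 9.88
tcp_pos: [0.5783, 0.0335, 0.1177]
tool_rot: [0.994, 0.114, -0.0, -0.0]
wrist_force: [0.3, -0.2, -0.7]
grip_width: 0.005
grasp_force: 0.0
```

Call:
move_arm(
  xyz=[
    [0,0,0.02],
    [0,0,0.02],
    [0,0,0],
  ],
  dr=[
    [0,0,0],
    [0,0,0],
    [0,0,0],
  ],
)

```text
t: 10.25
tcp_pos: [0.5785, 0.0335, 0.1159]
tool_rot: [0.994, 0.114, 0.0, -0.0]
wrist_force: [-0.6, -0.2, 3.2]
grip_width: 0.006
grasp_force: 1.3
```

Call:
move_arm(
  xyz=[
    [0,0,0.02],
    [0,0,0],
  ],
  dr=[
    [0,0,0],
    [0,0,0],
  ],
)

```text
t: 10.5
tcp_pos: [0.5785, 0.0335, 0.1149]
tool_rot: [0.994, 0.114, 0.0, -0.0]
wrist_force: [-1.3, 0.4, 4.2]
grip_width: 0.006
grasp_force: 1.9
```

Call:
move_arm(
  xyz=[
    [0,0,0.02],
    [0,0,0],
  ],
  dr=[
    [0,0,0],
    [0,0,0],
  ],
)

```text
t: 10.75
tcp_pos: [0.5784, 0.0335, 0.1138]
tool_rot: [0.994, 0.114, 0.0, -0.0]
wrist_force: [-2.0, 0.2, 4.1]
grip_width: 0.002
grasp_force: 1.8
```

Call:
move_arm(
  xyz=[
    [0,0,0.02],
    [0,0,0],
  ],
  dr=[
    [0,0,0],
    [0,0,0],
  ],
)

```text
t: 11.0
tcp_pos: [0.5785, 0.0335, 0.1127]
tool_rot: [0.994, 0.114, 0.0, -0.0]
wrist_force: [0.4, -0.0, 2.5]
grip_width: 0.007
grasp_force: 1.4
```

Call:
move_arm(
  xyz=[
    [0,0,0.02],
    [0,0,0],
  ],
  dr=[
    [0,0,0],
    [0,0,0],
  ],
)

```text
t: 11.25
tcp_pos: [0.5784, 0.0335, 0.1116]
tool_rot: [0.994, 0.114, 0.0, -0.0]
wrist_force: [0.5, 0.5, 2.9]
grip_width: 0.005
grasp_force: 1.1
```

It clicked at about 5 mm down: the force peaked near 4 N and fell to 2.5–2.9 N. Lift clear.

Call:
move_arm(
  xyz=[
    [0,0,-0.2],
    [0,0,-0.5],
    [0,0,-0.8],
    [0,0,-0.8],
    [0,0,0],
    [0,0,0],
    [0,0,0],
  ],
  dr=[
    [0,0,0],
    [0,0,0],
    [0,0,0],
    [0,0,0],
    [0,0,0],
    [0,0,0],
    [0,0,0],
  ],
)

```text
t: 12.12
tcp_pos: [0.5772, 0.0336, 0.2253]
tool_rot: [0.994, 0.114, -0.001, -0.0]
wrist_force: [0.4, 1.4, -0.2]
grip_width: 0.007
grasp_force: 0.0
```

```bash
python3 -c "
from station import ticket,sensors
s=sensors.sense();print(s['tcp_pos'],s['wrist_force'])
print(ticket.close_job())"
```

```text
[0.5771936  0.03358086 0.22534472] [ 0.395699    1.40416724 -0.22512823]
the job is handed in; nothing more can be done
None
```

I pressed the extractor key, then the station's round key, each about 5 mm down past its click (force peaked near 4 N, then dropped); the arm then lifted clear and I handed the job in at about 12 s, with no verdict returned.

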